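# Lock the laptop cradle with the T-key and put the key away

## Robot

A 7-joint arm with a two-finger parallel gripper is mounted at the origin on the work surface. World frame = base frame: x ahead of the robot, y to its left, z up, the work surface at z = 0. Lengths are in m, angles in rad, forces in N, time in s.
With the tool pointing down it reaches from about 0.4 to 0.85 m from the base axis. Payload 10.4 kg.
Tool frame: the origin (TCP) lies at the very end of the fingers, on their centre line; the grasp point (between the pads) lies 19 mm behind it; x points along the fingers, z is the direction in which the jaws open and shut, and the axes are right-handed (so a half turn about x gives the same grasp; the last joint's range is limited). The gripper opens to 85 mm and grips with 20 to 120 N. Pads are 22 mm wide; open, the fingers measure 114 mm over their backs; the gripper's body (76 mm by 85 mm) begins 54 mm behind the grasp point. The pads swing forward as they close: fully open they stand 13 mm farther back than shut.
Start: joints at [1.098, 0.332, -0.065, 1.46, 0.022, 1.35, -0.088], TCP at [0.272, -0.563, 0.231] pointing down, gripper open.
Joint ranges: [-2.6, 2.6], [-0.5, 2.12], [-1.47, 1.34], [0.16, 2.42], [-1.27, 4.41], [0.06, 2.06], [-2.6, 2.6]. Speed limits (rad/s): [2.22, 2.22, 2.79, 2.79, 3.14, 3.14, 3.14].

## Interface

Orientations are given as a unit quaternion [x, y, z, w].
In Python, from workcell import readout, camera, manip gives the robot as it stands.
- The arm moves only by the shell command python3 -m inch 'ROWS' [FORCE]. ROWS is JSON, a list of rows, each a list of 3 entries, a list of its own where there are three numbers: the turn, a rotation vector about the tool's x, y, z in degrees, then the shift along the tool's x, y, z in mm, then the closure, from 0 (fully open) to 1 (shut). In form: [[[wx, wy, wz], [dx, dy, dz], hand], ...]. A call has 1 to 10 rows; each row is the pose to reach, as a shift and turn from the pose measured when the call began, along the tool's axes at that moment; what a row does not reach only later rows make up. A row lasts 1/8 s, in which the tool goes at most 62.5 mm and 10.7 degrees, less where a joint would pass 70% of its speed; a pose out of reach is approached as far as the arm can. A call with a gripper value outside its range is refused whole. The fingers move at their own pace and stop on an object; FORCE is the grip in N (left out, the last holds). Time passes only in rows, so rows that repeat a pose let the fingers close. It gives the time, the measured TCP pose, the force and the opening at its end, in the units of the state.
- readout.get_obs(): the state, without advancing time (a new reading comes with each control period).
- camera(name): name is "scene" or "top"; returns a dict with "pixels" (420x560x3 uint8, red, green, blue), "range_z" (420x560 float32, m along the optical axis (not along the pixel's ray), 0 where there is no reading), "intrinsics" (3x3 intrinsics, pixels), "dist" ([k1, k2, p1, p2, k3] as OpenCV has them; the pictures are not rectified), "extrinsics" (4x4, takes a point from world to camera coordinates). Camera axes: x right, y down, z forward; pixel columns grow to the right and rows downward; lengths in m; the calibration is good to about 2 mm. A picture is of the moment at which its call begins.
- manip.hand_in(): hands the job in, once; it reports no verdict.
The state is a dict: "clock": time; "joint_pos": joint angles; "joint_velocities": joint speeds; "tau": joint torques, N m; "position": TCP position; "ee_rot": TCP orientation; "ft_force": force on the tool from outside, world axes, zero at the start; "torque": the same for the moment, N m; "grip_width": opening from 0.0 (shut) to 1.0 (fully open).
Only numpy, scipy, OpenCV 4.12 (cv2) and the standard library are available. Lean on these libraries where they do the work, as an engineer would, in place of code of your own. Each camera call takes 0.05 s, during which the arm holds its last target.

## Task

On the repair bench a big T-handle hex key stands in the socket of the open clamp on the laptop cradle. Turn that key clockwise (seen from above) about a quarter turn, until the clamp's flat finger lies square across the edge of the laptop, then pull the key straight up out of the socket and stand it, bit down, in the square dark steel pot. Leave it there and let go.

Things in the scene. Friction and masses are not known exactly. Their poses are not given: they have to be found in the camera images.
- key_handle (a point): Middle of the crossbar of the big T-handle hex key (0.26 kg), 119 mm above its lower end. Steel hexagonal shaft 17 mm across flats, 110 mm long, standing upright (z up); black crossbar 80 mm long (x), 24 mm wide (y), 18 mm high: grip it across the 24 mm from above. A smaller key lying on the bench is not needed.
- key_tip (a point): Centre of the lower end face of the same key's hexagonal shaft (the bit); same axes as the handle point.
- clamp (a joint): Angle of the open swing clamp, rad. 0 (start): its flat finger (58 mm) points along the laptop's near edge; grows clockwise seen from above; 1.57: finger square across the edge, like the second clamp's; end stop at 1.7. Upright axis, light friction (0.07 N m), stays where left. The key has about 6 degrees of play each way in the socket, so the clamp lags it a little.
- clamp_socket (a point): Centre of the mouth of that clamp's hexagonal socket, on its upright turning axis: 18 mm across flats, 20 mm deep, opening upward 55 mm above the bench, on the near rail of the laptop cradle (fixed to the bench). At the start the key stands in it on the socket floor, its crossbar square to the clamp finger.
- pot: Square open dark steel pot, 74 x 74 mm outside, 84 mm high, walls and floor about 4 mm thick, fixed to the bench; empty. Origin at the centre of its underside, z up, x and y along its sides. The round white mug and the low round dish near it are not the target; the three swap places.
There are look-alikes about, which are no part of the job. What is shaped like the part that bears key_handle but green or orange is not meant. Of the things that look like the pot, the larger one is meant.

How it is judged:
By the outcome, as a careful person would: the job done as asked, in the order asked, and still so for the second after the job is handed in, with the robot touching nothing.
It also fails if it takes over 50 s, if anything falls off the work surface, if the arm or the gripper's body presses on something with over 40 N, if the wrist force passes 120 N, or if a joint passes its speed limit or range.

## Working session

There is one attempt and no reset: what is moved stays moved. The work goes in short steps, Python scripts to look and compute and a shell command to move; the robot and the scene stay as the last step left them, time stands still between calls to the robot, and variables do not carry over. Pictures are saved under pics/ and viewed, and the job is handed in when it is done.

```bash
ls; mkdir -p pics; cat > h.py <<'E'
import numpy as np, cv2, json
from workcell import readout, camera, manip
def snap(name,tag):
    c=camera(name); np.savez('pics/%s.npz'%tag,**c); cv2.imwrite('pics/%s.png'%tag,cv2.cvtColor(np.asarray(c['pixels']),cv2.COLOR_RGB2BGR)); return c
def load(tag): return dict(np.load('pics/%s.npz'%tag))
def crop(tag,x0,y0,x1,y1,s,out):
    im=cv2.imread('pics/%s.png'%tag)[y0:y1,x0:x1]; cv2.imwrite('pics/%s.png'%out,cv2.resize(im,None,fx=s,fy=s,interpolation=cv2.INTER_CUBIC))
def ray(c,u,v):
    n=cv2.undistortPoints(np.array([[[u,v]]],float),np.array(c['intrinsics'],float),np.array(c['dist'],float))[0,0]
    return np.array([n[0],n[1],1.])
def w(c,u,v,z=None):
    """world point: by depth, or by ray with plane z"""
    E=np.array(c['extrinsics']);R,t=E[:3,:3],E[:3,3];r=ray(c,u,v);o=-R.T@t;d=R.T@r
    if z is None: return o+d*c['range_z'][int(round(v)),int(round(u))]
    return o+d*(z-o[2])/d[2]
def px(c,p):
    E=np.array(c['extrinsics']);return cv2.projectPoints(np.array([p],float),cv2.Rodrigues(E[:3,:3])[0],E[:3,3],np.array(c['intrinsics'],float),np.array(c['dist'],float))[0][0,0]
E
python3 - <<'E'
from h import *
snap('scene','s0');snap('top','t0')
o=readout.get_obs();print(o)
E
```

```text
pics
{'clock': 0.1, 'joint_pos': array([ 1.09842349,  0.33279684, -0.06471498,  1.46083429,  0.02159012,
        1.3498969 , -0.08847258]), 'joint_velocities': array([ 0.00010029, -0.00206971,  0.00175213, -0.00353083, -0.00042571,
       -0.00149749,  0.00099921]), 'tau': array([ 2.60516077e-03, -6.26745844e+01,  5.03164250e-02, -3.92433143e+01,
        1.64367078e-02,  6.93743452e-03, -2.55804952e-05]), 'position': array([ 0.2715931 , -0.56254397,  0.23061392]), 'ee_rot': array([ 0.37611519,  0.59929728, -0.37567364,  0.59853943]), 'ft_force': array([ 0.12429273,  1.16608329, -0.59348383]), 'torque': array([-0.02417468,  0.03039491,  0.0269533 ]), 'grip_width': 0.9964670270860244}
```

View pics/s0.png

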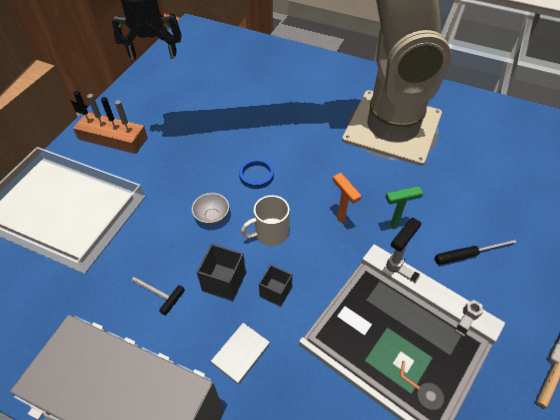

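View pics/t0.png

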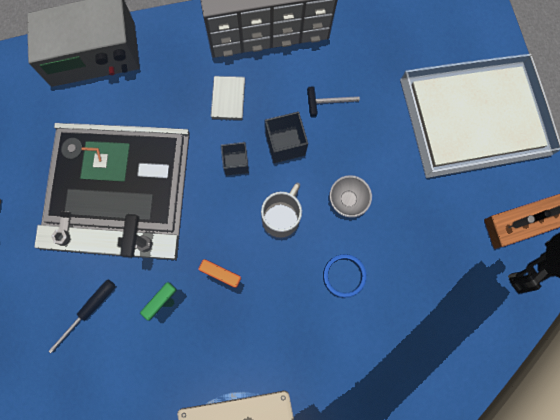

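The scene view shows three T-keys: black at (405,235), orange at (345,188) and green at (404,195). The black one stands in the clamp on the rail and fits the description. There are two square dark pots: the large one at (222,272) and the small one at (276,285). The larger is the one meant. I'll confirm in enlarged crops.

```bash
python3 - <<'E'
from h import *
crop('t0',30,190,190,270,5,'t0k'); crop('t0',210,100,320,180,7,'t0p'); crop('s0',340,200,520,340,4,'s0k')
c=load('t0')
for p in [(131,219),(131,235),(130,252),(126,235),(286,133),(235,158)]: print(p,w(c,*p))
E
```

```text
(131, 219) [0.48941485 0.11506189 0.16117061]
(131, 235) [0.45984591 0.11916287 0.16057174]
(130, 252) [0.42868097 0.12480428 0.16245664]
(126, 235) [0.46104822 0.12787886 0.16295287]
(286, 133) [ 0.65531098 -0.21459785  0.00068066]
(235, 158) [ 0.61867083 -0.09319892  0.00076214]
```

View pics/t0k.png

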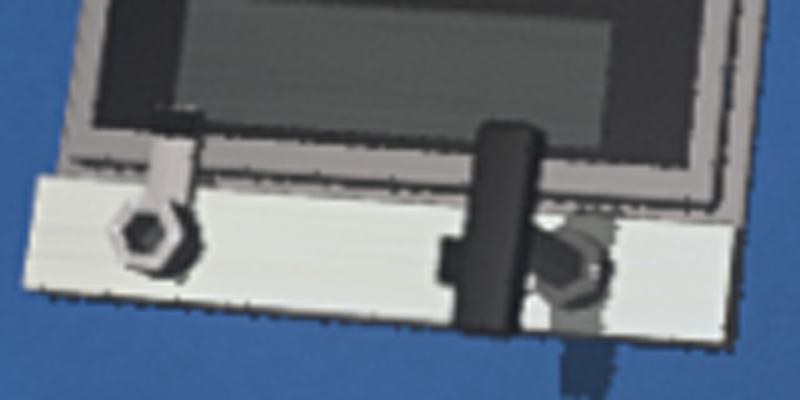

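View pics/t0p.png

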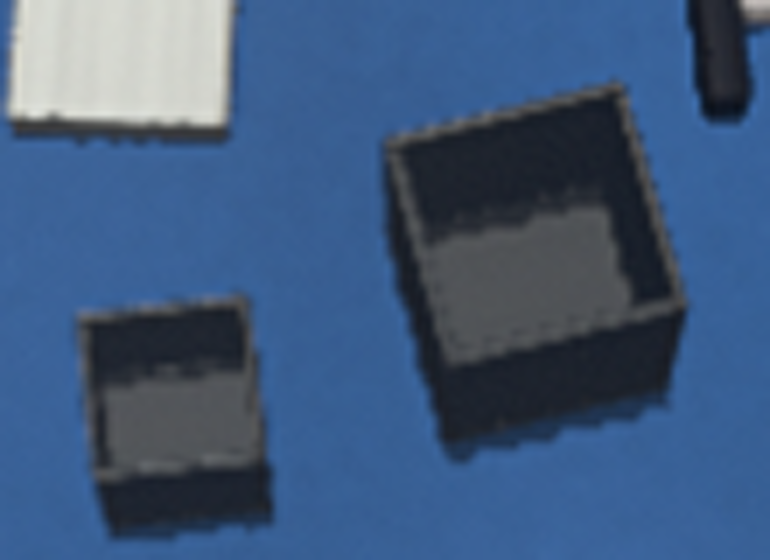

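View pics/s0k.png

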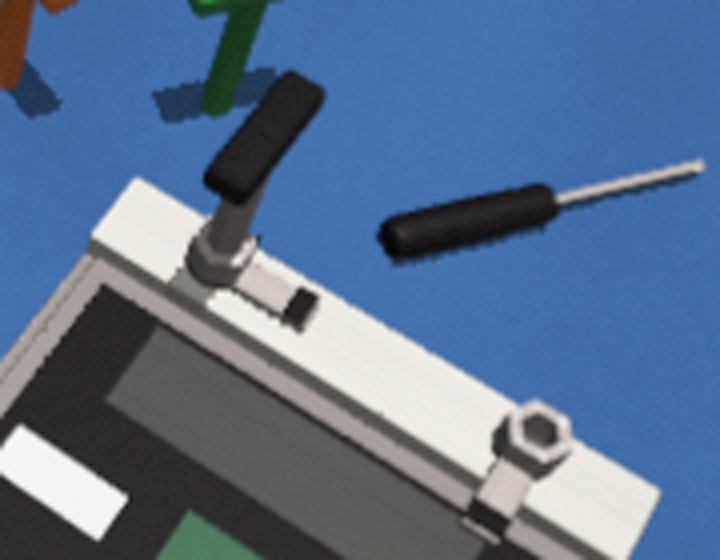

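```bash
cat >> h.py <<'E'
def cloud(c):
    z=np.asarray(c['range_z']);H,W=z.shape;v,u=np.mgrid[:H,:W]
    n=cv2.undistortPoints(np.stack([u,v],-1).reshape(-1,1,2).astype(float),np.array(c['intrinsics'],float),np.array(c['dist'],float)).reshape(H,W,2)
    P=np.dstack([n,np.ones((H,W))])*z[...,None];E=np.array(c['extrinsics']);return (P-E[:3,3])@E[:3,:3]
def rect(P,x0,x1,y0,y1,z0,z1):
    m=(P[...,0]>x0)&(P[...,0]<x1)&(P[...,1]>y0)&(P[...,1]<y1)&(P[...,2]>z0)&(P[...,2]<z1)
    q=P[m]; r=cv2.minAreaRect((q[:,:2]*1000).astype(np.float32)); return len(q),np.round(r[0],1),np.round(r[1],1),round(r[2],1),np.round(q[:,2].mean(),4)
E
python3 - <<'E'
from h import *
for t in('t0','s0'):
    P=cloud(load(t))
    print(t,'bar',rect(P,.40,.53,.06,.18,.156,.17))
    print(t,'pot',rect(P,.58,.75,-.29,-.15,.079,.09))
    print(t,'rail',rect(P,.35,.53,-.05,.35,.02,.045))
print(w(load('t0'),*[30+720/5,190+290/5]), w(load('t0'),*[50,190+260/5]))
c=load('t0')
for nm,pts,z in [('bar',[(480,125),(543,130),(520,333),(452,330)],.163)]:
    q=[w(c,30+a/5-.4,190+b/5-.4,z)[:2]*1000 for a,b in pts];print(nm,np.round(q,1),np.mean(q,0))
q=[w(c,210+a/7-.4,100+b/7-.4,.084)[:2]*1000 for a,b in [(385,143),(622,85),(687,305),(447,368)]];print(np.round(q,1),np.mean(q,0))
# second clamp socket (mouth) top
print('sock2',w(c,30+147/5,190+232/5,.055))
from scipy.spatial.transform import Rotation as R
print(R.from_quat(readout.get_obs()['ee_rot']).as_matrix())
E
```

```text
t0 bar (571, array([460.4, 123.9]), array([25.6, 81.2]), 74.2, np.float64(0.1622))
t0 pot (289, array([ 630.8, -206.5]), array([75.7, 74.8]), 3.2, np.float64(0.083))
t0 rail (3842, array([440. , 200.1]), array([299.7, 179.9]), 90.0, np.float64(0.028))
s0 bar (422, array([460.6, 124.8]), array([24.3, 81.4]), 74.4, np.float64(0.1618))
s0 pot (296, array([ 631.5, -206.3]), array([75.3, 74.7]), 5.0, np.float64(0.0824))
s0 rail (4025, array([446.7, 157.4]), array([182.5, 379.9]), 2.5, np.float64(0.0281))
[0.44144404 0.06408482 0.03076623] [0.50159754 0.3300831  0.0262159 ]
bar [[499.1 123.7]
 [492.9 100.4]
 [419.8 119.1]
 [425.3 144.1]] [459.25942893 121.79940994]
[[ 662.8 -167.9]
 [ 668.2 -240.5]
 [ 597.3 -245.7]
 [ 591.  -173.1]] [ 629.79435759 -206.81150004]
sock2 [0.5038548  0.29652211 0.055     ]
[[-5.75818746e-04  9.00520593e-01  4.34812982e-01]
 [ 1.09864243e-03  4.34813361e-01 -9.00519924e-01]
 [-9.99999231e-01 -4.08322607e-05 -1.23972382e-03]]
```

```bash
cat >> h.py <<'E'
from scipy.spatial.transform import Rotation as Ro
def go(x,y,z,ang):
    """mm, deg: TCP target, tool pointing down, tool z at heading ang. prints turn, shift"""
    o=readout.get_obs();R0=Ro.from_quat(o['ee_rot']);a=np.radians(ang)
    X=np.array([0,0,-1.]);Z=np.array([np.cos(a),np.sin(a),0]);Y=np.cross(Z,X)
    Rt=Ro.from_matrix(np.stack([X,Y,Z],1)); 
    print('turn',np.round((R0.inv()*Rt).as_rotvec(degrees=True),1),'shift',np.round(R0.inv().apply(np.array([x,y,z])-o['position']*1000),1))
def st():
    o=readout.get_obs();M=Ro.from_quat(o['ee_rot']).as_matrix()
    print('t',round(o['clock'],2),'p',np.round(o['position']*1000,1),'zang',round(np.degrees(np.arctan2(M[1,2],M[0,2])),1),'tilt',np.round(M[:2,0],3),'F',np.round(o['ft_force'],1),'T',np.round(o['torque'],2),'g',round(o['grip_width'],3),'j',np.round(o['joint_pos'],2))
E
python3 -c "
from h import *
st();go(460.5,124.3,240,74.5)"
```

```text
t 0.1 p [ 271.6 -562.5  230.6] zang -64.2 tilt [-0.001  0.001] F [ 0.1  1.2 -0.6] T [-0.02  0.03  0.03] g 0.996 j [ 1.1   0.33 -0.06  1.46  0.02  1.35 -0.09]
turn [-1.387e+02 -0.000e+00 -1.000e-01] shift [  -8.7  468.8 -536.4]
```

```bash
python3 -m inch '[[[-11,0,0],[-30,38,-43],0],[[-22,0,0],[-30,76,-86],0],[[-33,0,0],[-30,114,-129],0],[[-44,0,0],[-30,152,-172],0],[[-55,0,0],[-30,190,-215],0],[[-66,0,0],[-30,228,-258],0],[[-77,0,0],[-30,266,-301],0],[[-88,0,0],[-30,304,-344],0],[[-99,0,0],[-30,342,-387],0],[[-110,0,0],[-30,380,-430],0]]'; python3 -c "
from h import *
st();go(460.5,124.3,240,74.5)"
```

```text
clock: 1.35
position: [0.4268, -0.0083, 0.2611]
ee_rot: [-0.262, 0.657, 0.263, 0.657]
ft_force: [0.4, -0.1, -0.4]
grip_width: 0.999
t 1.35 p [426.8  -8.3 261.1] zang 43.5 tilt [-0.     0.001] F [ 0.4 -0.1 -0.4] T [ 0.03 -0.07  0.03] g 0.999 j [ 0.61 -0.11 -0.64  1.87 -0.07  1.36  0.75]
turn [-31.   0.  -0.] shift [ 21.2  73.  115.8]
```

```bash
python3 -m inch '[[[-10,0,0],[5,24,39],0],[[-20,0,0],[10,48,77],0],[[-31,0,0],[21.2,73,115.8],0],[[-31,0,0],[21.2,73,115.8],0],[[-31,0,0],[21.2,73,115.8],0],[[-31,0,0],[21.2,73,115.8],0]]'; python3 - <<'E'
from h import *
st();go(460.5,124.3,135,74.5)
snap('top','t1');snap('scene','s1');crop('t1',30,150,230,300,4,'t1k');crop('s1',300,120,500,270,4,'s1k')
E
```

```text
clock: 2.1
position: [0.4606, 0.1232, 0.2401]
ee_rot: [-0.427, 0.563, 0.428, 0.563]
ft_force: [-0.9, -0.9, 0.6]
grip_width: 1.001
t 2.1 p [460.6 123.2 240.1] zang 74.4 tilt [-0.  0.] F [-0.9 -0.9  0.6] T [ 0.   -0.02  0.02] g 1.001 j [ 0.44  0.05 -0.81  1.79  0.04  1.32  0.92]
turn [-0.1  0.  -0. ] shift [105.1   0.4   1.1]
```

View pics/s1k.png

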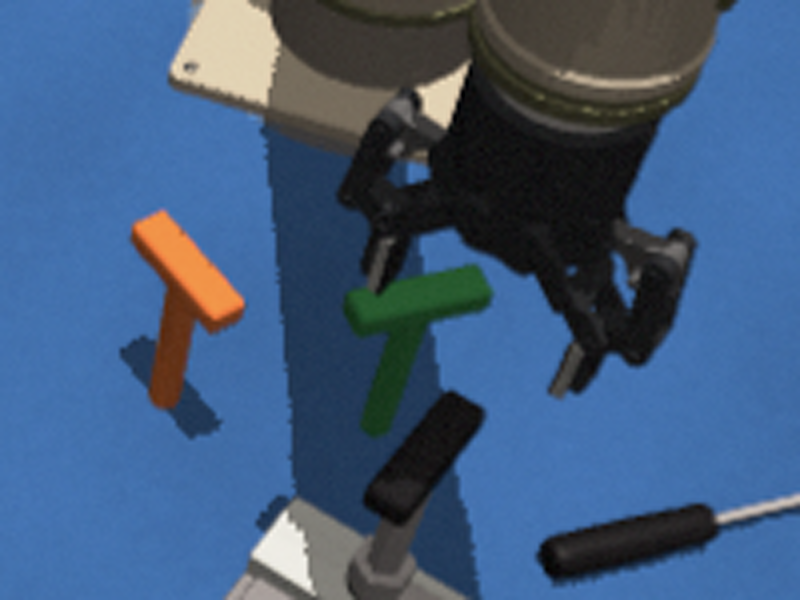

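View pics/t1k.png

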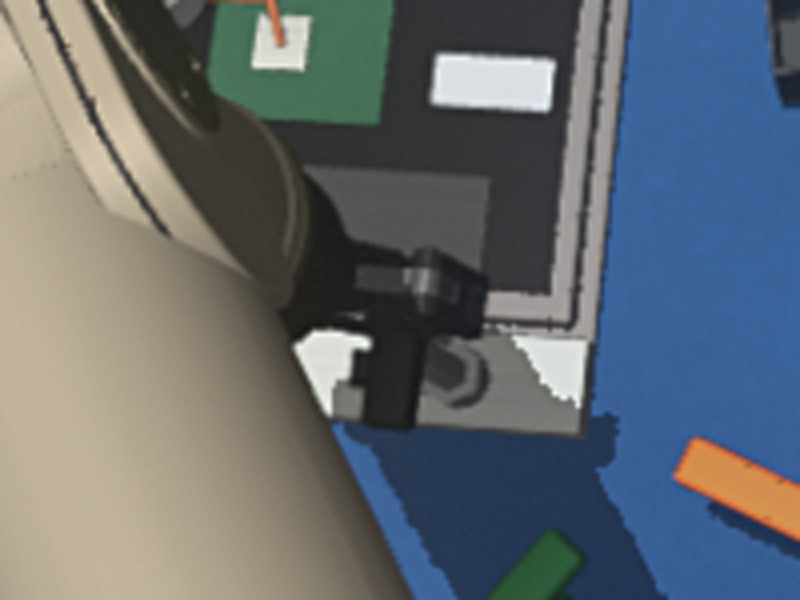

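```bash
python3 -m inch '[[[0,0,0],[30,0,1],0],[[0,0,0],[60,0.4,1],0],[[0,0,0],[80,0.4,1],0],[[0,0,0],[95,0.4,1],0],[[0,0,0],[105,0.4,1],0],[[0,0,0],[105,0.4,1],0]]'; python3 - <<'E'
from h import *
st()
snap('scene','s2');crop('s2',330,150,480,300,4,'s2k')
E
```

```text
clock: 2.95
position: [0.4604, 0.1243, 0.1349]
ee_rot: [-0.427, 0.563, 0.428, 0.563]
ft_force: [-0.4, -0.2, -0.3]
grip_width: 1.002
t 2.95 p [460.4 124.3 134.9] zang 74.4 tilt [-0.001  0.   ] F [-0.4 -0.2 -0.3] T [ 0.05 -0.02 -0.02] g 1.002 j [ 0.4   0.16 -0.81  1.93  0.13  1.11  0.84]
```

View pics/s2k.png

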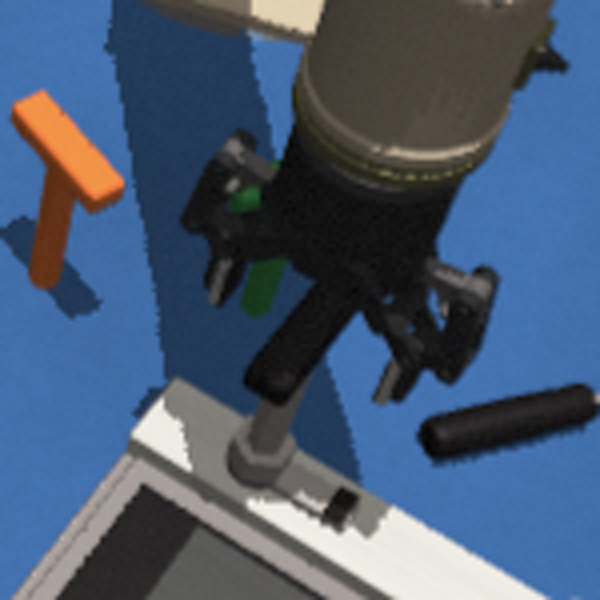

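The open fingers straddle the bar: the tips are at (220,285) and (390,385) in the crop, and the bar is centred at about (305,335) between them. I'll close now.

```bash
python3 -m inch '[[[0,0,0],[0,0,0],1],[[0,0,0],[0,0,0],1],[[0,0,0],[0,0,0],1],[[0,0,0],[0,0,0],1],[[0,0,0],[0,0,0],1],[[0,0,0],[0,0,0],1],[[0,0,0],[0,0,0],1],[[0,0,0],[0,0,0],1]]' 50; python3 - <<'E'
from h import *
st()
E
```

```text
clock: 4.0
position: [0.4609, 0.1245, 0.1357]
ee_rot: [-0.428, 0.563, 0.427, 0.563]
ft_force: [-0.8, -0.9, 5.2]
grip_width: 0.272
t 4.0 p [460.9 124.5 135.7] zang 74.4 tilt [0.001 0.   ] F [-0.8 -0.9  5.2] T [-0.26  0.23  0.  ] g 0.272 j [ 0.4   0.16 -0.81  1.92  0.13  1.11  0.84]
```

```bash
python3 -m inch '[[[5,0,0],[0,0,0],1],[[13,0,0],[0,0,0],1],[[21,0,0],[0,0,0],1],[[29,0,0],[0,0,0],1],[[37,0,0],[0,0,0],1],[[45,0,0],[0,0,0],1],[[50,0,0],[0,0,0],1],[[50,0,0],[0,0,0],1]]'; python3 - <<'E'
from h import *
st()
snap('scene','s3');crop('s3',330,150,530,350,3.5,'s3k')
E
```

```text
clock: 5.0
position: [0.461, 0.1246, 0.1357]
ee_rot: [-0.15, 0.691, 0.15, 0.691]
ft_force: [0.9, 0.4, 2.3]
grip_width: 0.27
t 5.0 p [461.  124.6 135.7] zang 24.4 tilt [0.001 0.   ] F [0.9 0.4 2.3] T [ 0.07 -0.22 -0.02] g 0.27 j [ 0.32  0.15 -0.72  1.93  0.11  1.1  -0.02]
```

View pics/s3k.png

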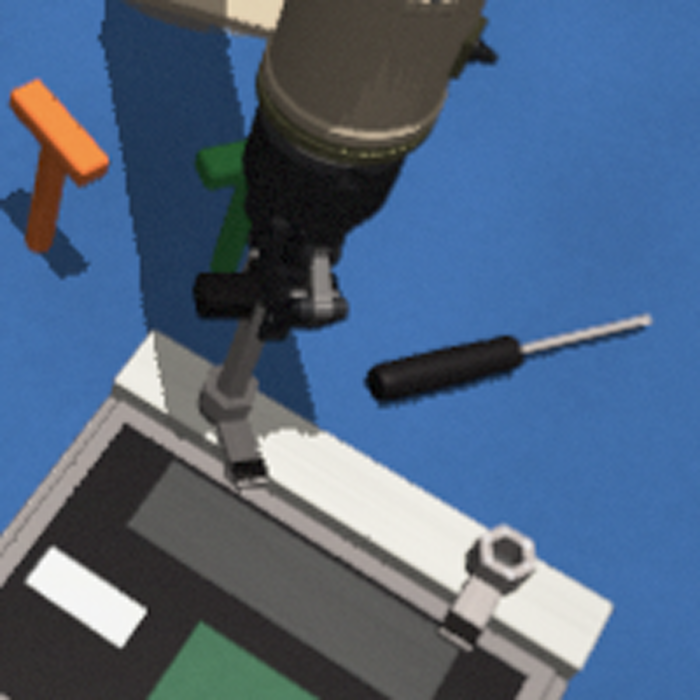

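Key and clamp turn together: in the crop the finger now points from (228,405) to (250,475). Another 45° gives 95° at the key.

```bash
python3 -m inch '[[[5,0,0],[0,0,0],1],[[13,0,0],[0,0,0],1],[[21,0,0],[0,0,0],1],[[29,0,0],[0,0,0],1],[[37,0,0],[0,0,0],1],[[42,0,0],[0,0,0],1],[[45,0,0],[0,0,0],1],[[45,0,0],[0,0,0],1]]'; python3 - <<'E'
from h import *
st()
snap('scene','s4');crop('s4',350,230,500,350,5,'s4k')
snap('top','t4');crop('t4',30,180,190,270,5,'t4k')
E
```

```text
clock: 6.05
position: [0.4613, 0.1245, 0.1358]
ee_rot: [0.125, 0.695, -0.125, 0.696]
ft_force: [1.4, 0.7, 1.2]
grip_width: 0.27
t 6.05 p [461.3 124.5 135.8] zang -20.4 tilt [0.002 0.   ] F [1.4 0.7 1.2] T [-0.09 -0.57  0.01] g 0.27 j [ 0.26  0.14 -0.66  1.93  0.1   1.1  -0.79]
```

View pics/s4k.png

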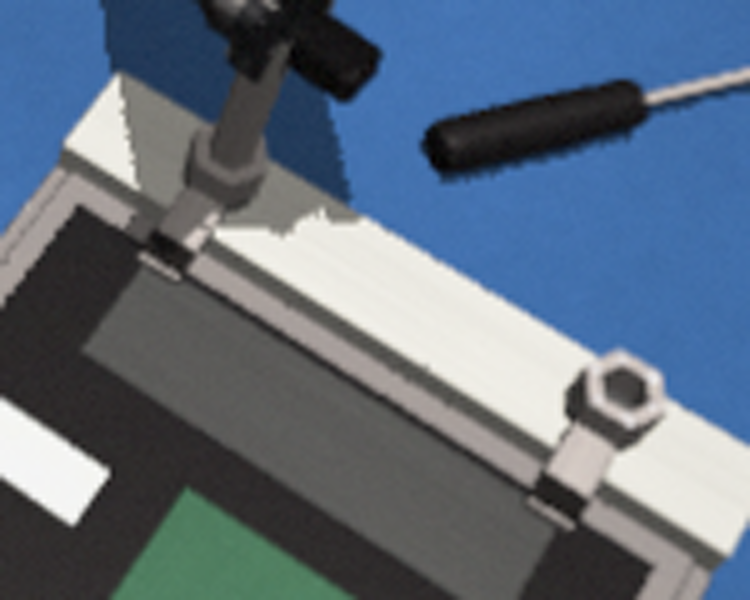

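View pics/t4k.png

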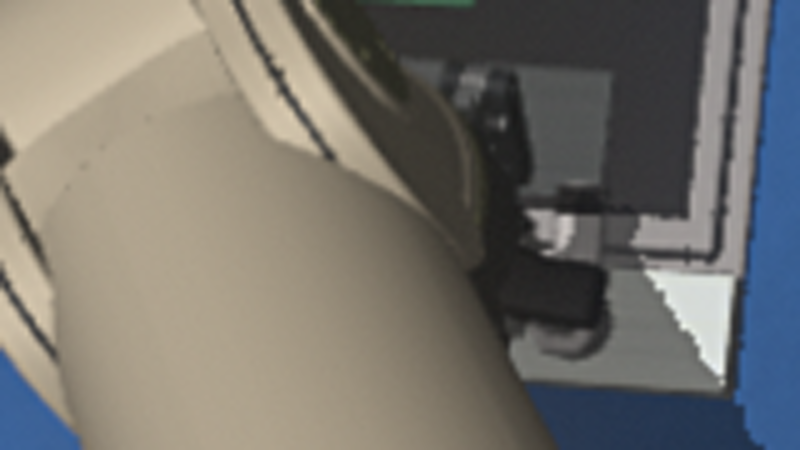

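```bash
python3 - <<'E'
from h import *
c=load('s4')
P=cloud(c)
f=lambda a,b,z: w(c,350+a/5-.4,230+b/5-.4,z)
s2=f(627,390,.055); print('s2',s2)
s1=np.array([.461,.1245])
for z in (.035,.04,.045):
    t1=f(162,268,z);t2=f(550,513,z)
    for s,t in((s1,t1),(s2,t2)): d=t[:2]-s[:2];print(z,np.round(t,4),np.linalg.norm(d).round(4),np.degrees(np.arctan2(d[1],d[0])).round(1))
print('depths',w(c,350+33,230+50),w(c,350+111,230+98))
d=s2[:2]-s1;print('rail',np.degrees(np.arctan2(d[1],d[0])))
crop('s4',365,250,415,295,12,'s4a');crop('s4',445,290,495,345,12,'s4b')
E
```

```text
s2 [0.50481158 0.29935757 0.055     ]
0.035 [0.5151 0.1134 0.035 ] 0.0552 -11.6
0.035 [0.5584 0.285  0.035 ] 0.0555 -15.0
0.04 [0.518  0.1134 0.04  ] 0.0581 -11.1
0.04 [0.5611 0.2839 0.04  ] 0.0584 -15.3
0.045 [0.5209 0.1133 0.045 ] 0.061 -10.6
0.045 [0.5638 0.2829 0.045 ] 0.0612 -15.6
depths [0.50848997 0.1132013  0.03779924] [0.5529027  0.284161   0.04310923]
rail 75.93378854312738
```

View pics/s4a.png

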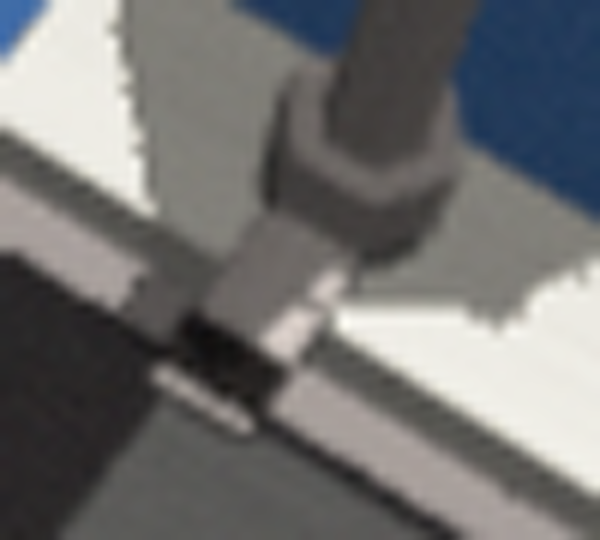

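View pics/s4b.png

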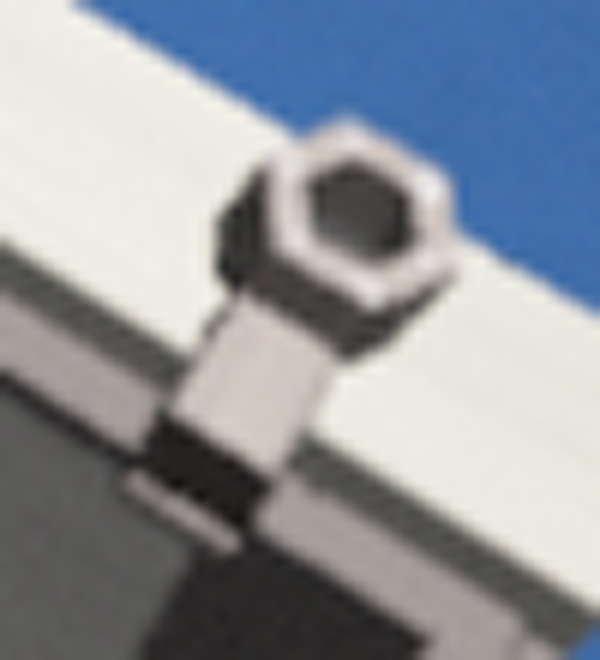

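The finger reads about 4° short of square: −11° against the second clamp's −15°. I'll turn 4° more, then back the key off 6° into the middle of its play so that it pulls out freely.

```bash
python3 -m inch '[[[2,0,0],[0,0,0],1],[[4,0,0],[0,0,0],1],[[4,0,0],[0,0,0],1],[[2,0,0],[0,0,0],1],[[0,0,0],[0,0,0],1],[[-2,0,0],[0,0,0],1],[[-2,0,0],[0,0,0],1]]'; python3 - <<'E'
from h import *
st()
c=snap('scene','s5');crop('s5',365,250,415,295,12,'s5a')
go(461.3,124.5,200,-18.4)
E
```

```text
clock: 7.02
position: [0.4611, 0.1246, 0.1358]
ee_rot: [0.113, 0.698, -0.112, 0.698]
ft_force: [0.4, 0.5, 2.1]
grip_width: 0.274
t 7.03 p [461.1 124.6 135.8] zang -18.3 tilt [0.001 0.   ] F [0.4 0.5 2.1] T [ 0.08 -0.18 -0.02] g 0.274 j [ 0.27  0.14 -0.66  1.93  0.1   1.1  -0.75]
turn [ 0.   0.1 -0. ] shift [-64.3   0.    0.3]
```

View pics/s5a.png

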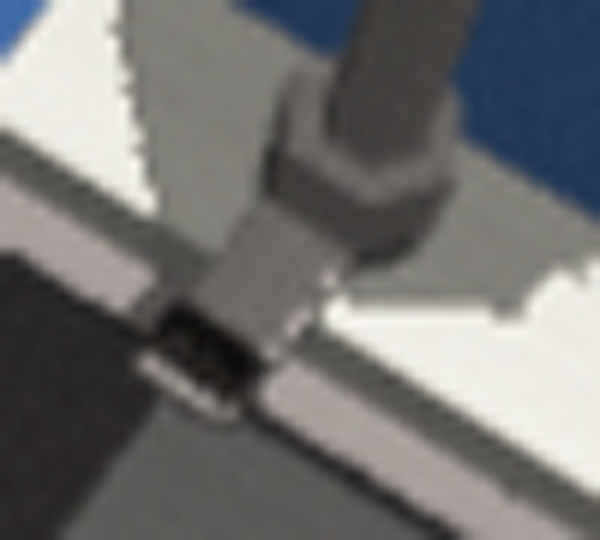

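The tip edge now runs (140,358)–(228,415), about 33°, which matches the second clamp. Lifting straight up.

```bash
python3 -m inch '[[[0,0,0],[-5,0,0],1],[[0,0,0],[-12,0,0],1],[[0,0,0],[-20,0,0],1],[[0,0,0],[-30,0,0],1],[[0,0,0],[-50,0,0],1],[[0,0,0],[-75,0,0],1],[[0,0,0],[-100,0,0],1],[[0,0,0],[-125,0,0],1],[[0,0,0],[-125,0,0],1]]'; python3 - <<'E'
from h import *
st()
c=snap('scene','s6');crop('s6',330,130,500,330,3,'s6k');crop('s6',365,250,415,295,12,'s6a')
E
```

```text
clock: 8.2
position: [0.4616, 0.125, 0.2626]
ee_rot: [0.113, 0.697, -0.112, 0.699]
ft_force: [0.3, -0.6, -2.5]
grip_width: 0.271
t 8.2 p [461.6 125.  262.6] zang -18.3 tilt [0.004 0.001] F [ 0.3 -0.6 -2.5] T [ 0.04  0.06 -0.01] g 0.271 j [ 0.29  0.02 -0.66  1.76  0.02  1.36 -0.68]
```

View pics/s6k.png

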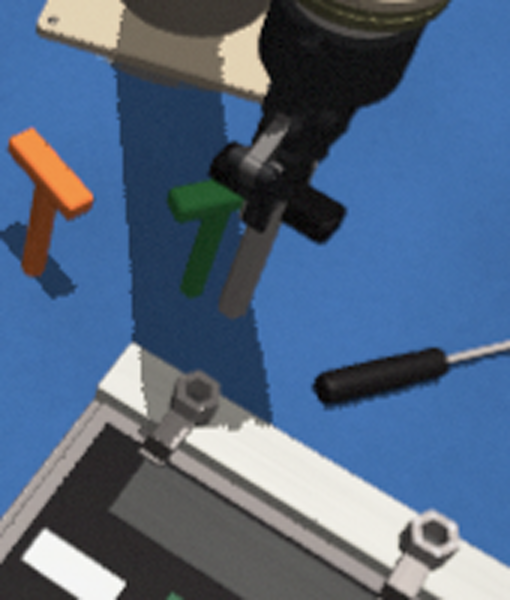

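View pics/s6a.png

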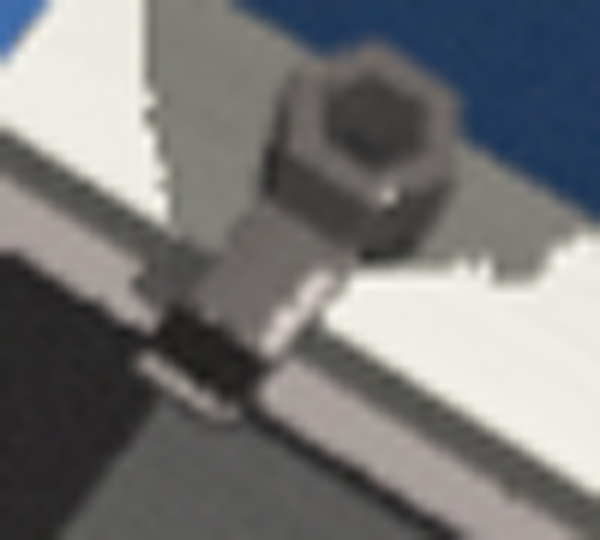

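The key is out of the socket and the clamp stayed square. Next I'll carry the key over the pot.

```bash
python3 -c "
from h import *
go(631,-206.6,262,-18.3)"
```

```text
turn [-0.   0.1 -0.1] shift [  -0.7 -260.9  265.6]
```

```bash
python3 -m inch '[[[0,0,0],[-2,-15,15],1],[[0,0,0],[-2,-45,46],1],[[0,0,0],[-2,-80,81],1],[[0,0,0],[-2,-115,117],1],[[0,0,0],[-2,-150,153],1],[[0,0,0],[-2,-185,188],1],[[0,0,0],[-2,-220,224],1],[[0,0,0],[-1,-245,249],1],[[0,0,0],[-1,-257,262],1],[[0,0,0],[-1,-261,265.6],1]]'; python3 - <<'E'
from h import *
st();go(631,-206.6,262,-18.3)
c=snap('scene','s7');crop('s7',150,120,350,320,3,'s7k');c=snap('top','t7');crop('t7',210,50,370,200,4,'t7k')
E
```

```text
clock: 9.5
position: [0.6305, -0.2075, 0.2602]
ee_rot: [0.114, 0.698, -0.113, 0.698]
ft_force: [-0.2, 0.2, -2.5]
grip_width: 0.271
t 9.5 p [ 630.5 -207.5  260.2] zang -18.4 tilt [-0.001  0.001] F [-0.2  0.2 -2.5] T [-0.03 -0.    0.03] g 0.271 j [ 0.53  0.44 -0.4   1.28  0.17  1.45 -0.18]
turn [-0.1 -0.1 -0.1] shift [-1.8  1.   0.2]
```

View pics/s7k.png

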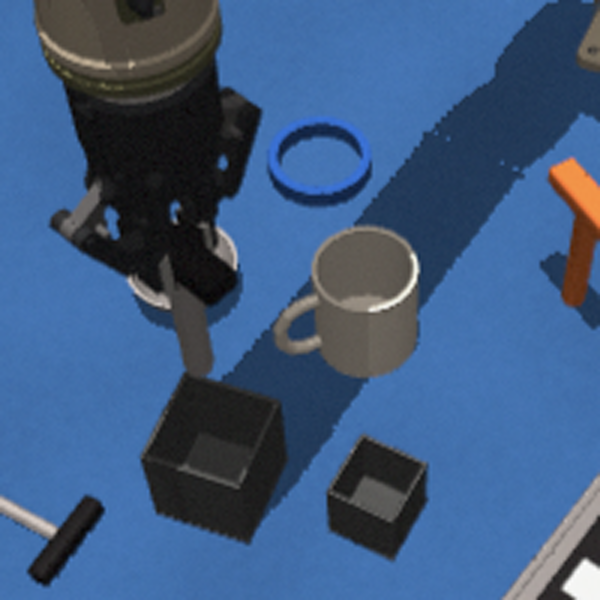

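View pics/t7k.png

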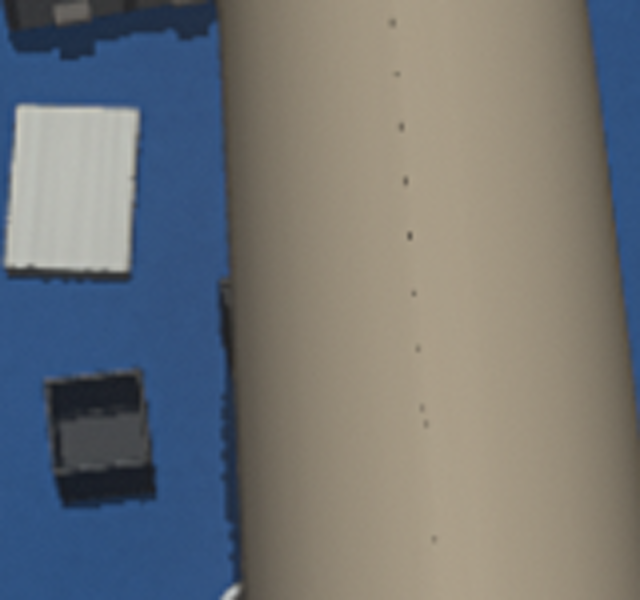

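```bash
python3 - <<'E'
from h import *
c=load('s7')
print(px(c,[.6305,-.2075,.160]),'obs',150+200/3-.3,120+368/3-.3)
E
```

```text
[215.68718815 241.57674546] obs 216.36666666666667 242.36666666666667
```

```bash
python3 -m inch '[[[0,0,0],[25,1,0],1],[[0,0,0],[55,1,0],1],[[0,0,0],[80,1,0],1],[[0,0,0],[105,1,0],1],[[0,0,0],[125,1,0],1],[[0,0,0],[140,1,0],1],[[0,0,0],[140,1,0],1]]'; python3 - <<'E'
from h import *
st();go(631,-206.6,104.5,-18.3)
c=snap('scene','s8');crop('s8',150,150,350,350,3,'s8k')
E
```

```text
clock: 10.48
position: [0.6304, -0.2049, 0.1202]
ee_rot: [0.113, 0.699, -0.112, 0.698]
ft_force: [-0.4, 0.4, -2.4]
grip_width: 0.269
t 10.47 p [ 630.4 -204.9  120.2] zang -18.3 tilt [-0.001  0.002] F [-0.4  0.4 -2.4] T [ 0.01  0.06 -0.02] g 0.269 j [ 0.53  0.52 -0.39  1.46  0.2   1.2  -0.21]
turn [-0.  -0.1 -0.1] shift [15.7 -1.5  1.1]
```

View pics/s8k.png

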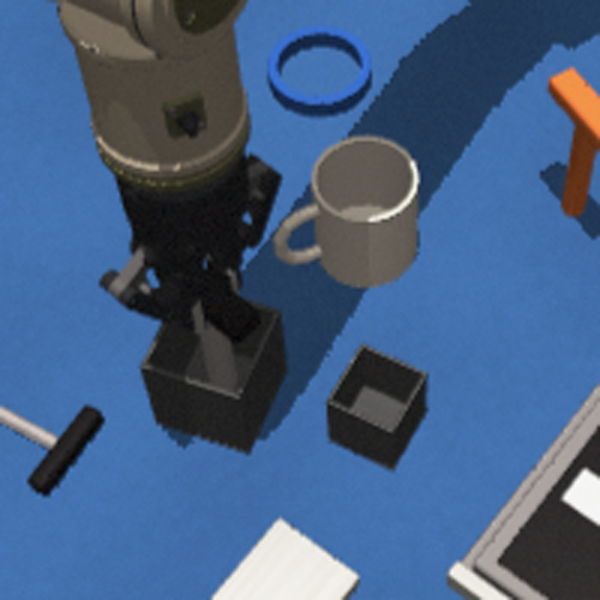

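The tip is inside the pot, near its centre. Lowering in small steps to the floor.

```bash
python3 -m inch '[[[0,-0.1,-0.1],[5,-1.5,1],1],[[0,-0.1,-0.1],[10,-1.5,1],1],[[0,-0.1,-0.1],[13,-1.5,1],1],[[0,-0.1,-0.1],[14.5,-1.5,1],1],[[0,-0.1,-0.1],[14.5,-1.5,1],1]]'; python3 -c "
from h import *
st()"
```

```text
clock: 11.15
position: [0.6315, -0.2068, 0.1067]
ee_rot: [0.113, 0.698, -0.113, 0.699]
ft_force: [0.4, 0.2, -1.8]
grip_width: 0.271
t 11.15 p [ 631.5 -206.8  106.7] zang -18.3 tilt [ 0.001 -0.001] F [ 0.4  0.2 -1.8] T [ 0.02 -0.02  0.04] g 0.271 j [ 0.53  0.54 -0.39  1.47  0.21  1.17 -0.21]
```

```bash
python3 -m inch '[[[0,0,0],[1,0,0],1],[[0,0,0],[1,0,0],1],[[0,0,0],[2,0,0],1],[[0,0,0],[2,0,0],1]]'; python3 -c "
from h import *
st()"
```

```text
clock: 11.65
position: [0.6317, -0.2068, 0.1049]
ee_rot: [0.112, 0.697, -0.113, 0.699]
ft_force: [-0.0, -0.1, -1.9]
grip_width: 0.267
t 11.65 p [ 631.7 -206.8  104.9] zang -18.3 tilt [ 0.002 -0.001] F [-0.  -0.1 -1.9] T [-0.   -0.05 -0.02] g 0.267 j [ 0.53  0.54 -0.39  1.48  0.21  1.17 -0.21]
```

```bash
python3 -m inch '[[[0,0.1,0.1],[1,0,0],1],[[0,0.1,0.1],[1,0,0],1],[[0,0.1,0.1],[1.5,0,0],1],[[0,0.1,0.1],[1.5,0,0],1]]'; python3 -c "
from h import *
st()"
```

```text
clock: 12.15
position: [0.6321, -0.207, 0.1049]
ee_rot: [0.113, 0.697, -0.112, 0.699]
ft_force: [-2.6, 1.0, 8.1]
grip_width: 0.269
t 12.15 p [ 632.1 -207.   104.9] zang -18.3 tilt [0.002 0.001] F [-2.6  1.   8.1] T [0.15 0.87 0.03] g 0.269 j [ 0.53  0.54 -0.39  1.47  0.21  1.17 -0.21]
```

The key is on the pot floor (8 N upward). Releasing.

```bash
python3 -m inch '[[[0,0,0],[0,0,0],0.6],[[0,0,0],[0,0,0],0.55],[[0,0,0],[0,0,0],0.4],[[0,0,0],[0,0,0],0.2],[[0,0,0],[0,0,0],0],[[0,0,0],[0,0,0],0],[[0,0,0],[0,0,0],0],[[0,0,0],[0,0,0],0]]' 20; python3 - <<'E'
from h import *
st()
c=snap('scene','s9');crop('s9',150,150,350,350,3,'s9k')
E
```

```text
clock: 13.15
position: [0.6321, -0.207, 0.1049]
ee_rot: [0.113, 0.697, -0.112, 0.699]
ft_force: [-0.3, 0.8, 0.2]
grip_width: 1.001
t 13.15 p [ 632.1 -207.   104.9] zang -18.3 tilt [0.002 0.001] F [-0.3  0.8  0.2] T [0.01 0.04 0.02] g 1.001 j [ 0.53  0.54 -0.39  1.47  0.21  1.17 -0.21]
```

View pics/s9k.png

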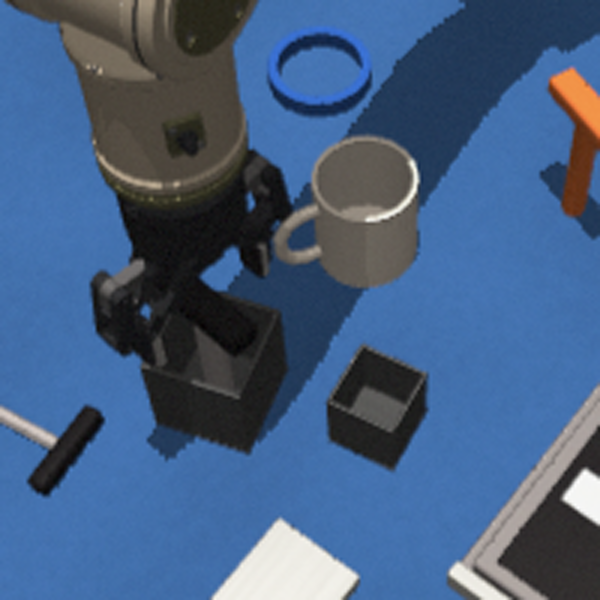

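```bash
python3 -m inch '[[[0,0,0],[-10,0,0],0],[[0,0,0],[-25,0,0],0],[[0,0,0],[-45,0,0],0],[[0,0,0],[-70,0,0],0],[[0,0,0],[-100,0,0],0],[[0,0,0],[-130,0,0],0],[[0,0,0],[-150,0,0],0],[[0,0,0],[-150,100,0],0],[[0,0,0],[-150,150,0],0],[[0,0,0],[-150,150,0],0]]'; python3 - <<'E'
from h import *
st()
c=snap('scene','s10');crop('s10',150,170,310,320,4,'s10k');crop('s10',350,230,500,350,5,'s10c');c=snap('top','t10')
E
```

```text
clock: 14.45
position: [0.6797, -0.0593, 0.2569]
ee_rot: [0.112, 0.697, -0.11, 0.699]
ft_force: [0.4, 0.3, -0.0]
grip_width: 0.999
t 14.45 p [679.7 -59.3 256.9] zang -18.0 tilt [0.004 0.003] F [ 0.4  0.3 -0. ] T [-0.09 -0.   -0.05] g 0.999 j [ 0.32  0.49 -0.45  1.23  0.2   1.46 -0.42]
```

View pics/s10k.png

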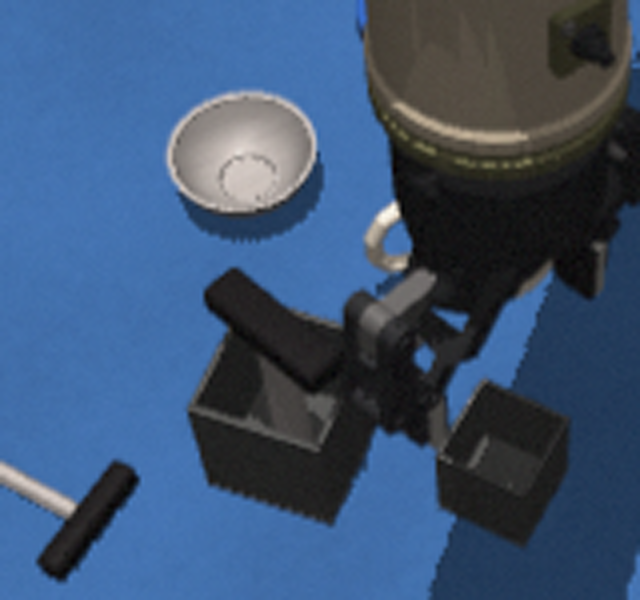

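View pics/s10c.png

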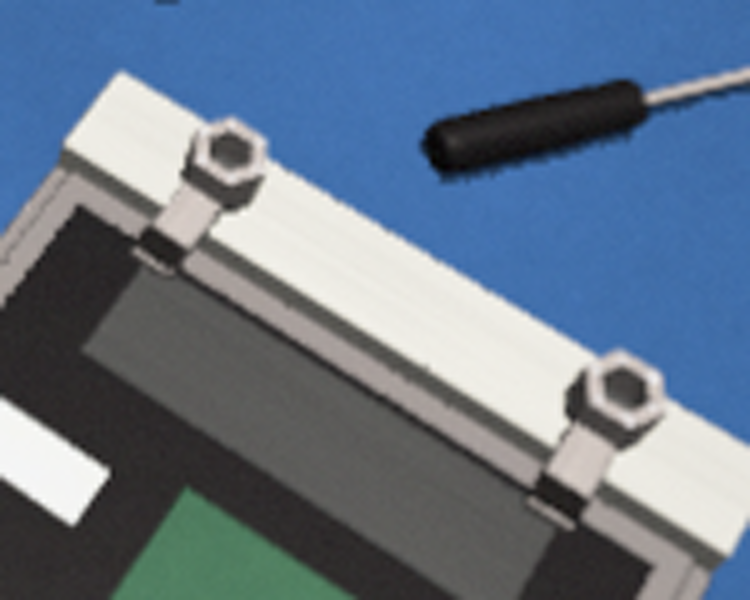

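View pics/t10.png

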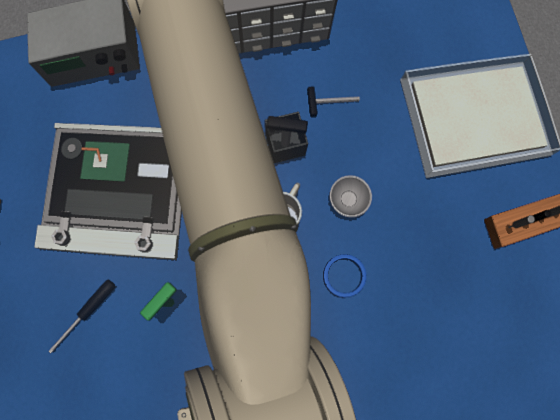

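```bash
python3 - <<'E'
from h import *
for t in('s10','t10'):
    P=cloud(load(t));print(rect(P,.55,.72,-.30,-.16,.12,.15))
c=load('s10');f=lambda a,b,z: w(c,350+a/5-.4,230+b/5-.4,z)
for S,T in(((232,151),(157,262)),((627,389),(550,513))):
    d=f(*T,.04)-f(*S,.055);print(np.linalg.norm(d[:2]),np.degrees(np.arctan2(d[1],d[0])))
st()
E
```

```text
(463, array([ 631.9, -205.8]), array([80.1, 25.5]), 71.5, np.float64(0.1299))
(515, array([ 630.2, -206.6]), array([80.1, 26. ]), 71.3, np.float64(0.1305))
0.05752225586911819 -14.347929939497494
0.058756511319991815 -15.16309862045567
t 14.55 p [679.6 -59.9 256.6] zang -18.0 tilt [0.003 0.003] F [0.5 0.5 0.4] T [0.05 0.03 0.01] g 0.999 j [ 0.32  0.49 -0.45  1.23  0.2   1.46 -0.42]
```

The key stands upright, with the bar top near z = 131 mm and centred on the pot. The clamp finger is at −14.3° against the second clamp's −15.2°. The arm is clear, so I'm handing in.

```bash
python3 -c "
from h import *
manip.hand_in()"
```

```text
the job is handed in; nothing more can be done
```

The job is done and handed in after about 14.6 s. I gripped the black T-key by its crossbar and turned it 99° clockwise, which includes the play in the socket. I then backed it off 6°, pulled it straight up, stood it bit down in the larger square pot and let go.

**Clamp:** in the last picture the finger is square across the laptop edge. It is within about 1° of the second clamp (−14.3° against −15.2°) and did not move while the key was pulled out.

**Key:** it stands upright in the pot. The crossbar is level and centred within about 1–2 mm, with its top at about 131 mm against the 132 mm expected.

**Arm:** it stood clear with the gripper open and about 0 N on the wrist. The largest force I read was about 9 N, when the key touched the pot floor.

**Disagreement:** after the first 95° of turn the finger measured about 4° short, so I turned it 4° more. No check failed after that.

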